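# Slide the battery box into its dock

## Task

Push the tall, heavy battery box along the bench into its dock, between the two guide rails, until its front is fully home and square against the stop. Push it slowly and low near its base so that it slides upright: it must not tip, be lifted, or be shoved off at speed, and nothing is grasped. Leave the carrying handle and the bystanders (spray can, steel slug, tin) untouched, and finish with the robot clear of everything.

Things in the scene. Friction and masses are not known exactly. Their poses are not given: they have to be found in the camera images.
- battery_box: Tall grey steel box, 212 mm high, 1.0 to 1.6 kg, loose on a solid dark foot 150 mm long (its x), 114 wide (y), 28 high. The casing (104 x 108 mm, lid 112 wide) is level with the foot at the front; its upright back is 43 mm ahead of the foot's back, leaving a low step there. Origin: centre of the foot's underside; +x out of the front, which enters the dock first. Pushed high it tips.
- box_back (a point): Middle of the foot's flat back face (114 mm wide, 28 mm high), 14 mm above the bench: the place to push, in the box's +x direction. Axes as the box.
- box_front (a point): Middle of the foot's front face, 14 mm above the bench, 150 mm ahead of box_back. Axes as the box.
- box_handle: Black carrying handle (bow, 82 mm across y, 10 mm thick) on the lid of the battery box, rising from 212 to 251 mm above the bench. Must not be touched. Origin: 212 mm above the box's origin.
- dock: Steel dock fixed to the bench: an upright stop 190 mm wide, 50 high, with two rubber buffers, and two parallel rails 36 mm high, 126 apart inside (box foot: 114), reaching 90 mm back from the buffers, then flares running 36 mm further back, each opening 30 mm outward. Origin: on the bench midway between the rails at the buffers' faces, where the box's front comes to rest; +x into the stop.
- spray_can: Spray can, 65 mm across, 220 mm tall, standing beside the work; a bystander. Origin: centre of its underside.
- steel_slug: Plain turned steel cylinder, 50 mm across, 55 mm tall, standing beside the work; a bystander. Origin: centre of its underside.
- tin: Round tin with a screwed lid, 72 mm across, 61 mm tall, standing beside the work; a bystander. Origin: centre of its underside.
Things that resemble listed ones, but are neither listed nor needed, are in the scene too. Of the things shaped like the battery_box, the grey one is meant.

How it is judged:
By the outcome, as a careful person would: the job done as asked, in the order asked, and still so for the second after the job is handed in, with the robot touching nothing.
It also fails if it takes over 61 s, if anything falls off the work surface, if the arm or the gripper's body presses on something with over 40 N, if the wrist force passes 120 N, or if a joint passes its speed limit or range.

## Robot

A 6-joint arm with a two-finger parallel gripper is mounted at the origin on a cart in front of the work surface, level with it; the furniture and walls round the work are solid. World frame = base frame: x ahead of the robot, y to its left, z up, the work surface at z = 0. Lengths are in mm, angles in rad, forces in N, time in s.
With the tool pointing down it reaches from about 275 to 825 mm from the base axis. Payload 4.9 kg.
Tool frame: the origin (TCP) lies at the very end of the fingers, on their centre line; the grasp point (between the pads) lies 19 mm behind it; z points along the fingers, y is the direction in which the jaws open and shut (so a half turn about z gives the same grasp; the last joint's range is limited). The gripper opens to 85 mm and grips with 20 to 120 N. Pads are 22 mm wide; open, the fingers measure 114 mm over their backs; the gripper's body (76 mm by 85 mm) begins 54 mm behind the grasp point. The pads swing forward as they close: fully open they stand 13 mm farther back than shut.
Start: joints at [1.161, 0.326, -0.193, 1.052, 0, 1.437], TCP at [149.768, 529.233, 231.281] pointing down, gripper open.
Joint ranges: [-2.65, 2.65], [-0.97, 1.79], [-1.3, 1.35], [-1.93, 2.1], [-1.47, 1.37], [-3.14, 3.14]. Speed limits (rad/s): [2.57, 2.57, 3.14, 3.14, 3.14, 3.14].

## Interface

Orientations are given as [roll, pitch, yaw] about the fixed x, y, z axes, in that order (R = Rz(yaw) Ry(pitch) Rx(roll)).
In Python, from bench import bot, solve_ik, imaging gives the robot as it stands. Calls block until the motion is done:
- bot.move_ptp(position, orientation): joint-space move of the TCP to a pose.
- bot.movel(position, rot=None, max_speed=150, threshold=None): straight line of the TCP; rot=None keeps the orientation; max_speed is the mean speed in mm/s. With threshold (N) it stops when the force on the tool has changed by that much, and returns True; else False.
- bot.move_j(angles): joint-space move.
- bot.grip(opening, effort=None): opening from 0.0 (shut) to 1.0 (fully open); effort is the grip in N (None keeps the last); returns when the fingers have stopped.
- bot.dwell(seconds).
- solve_ik(position, orientation): joint angles nearest the present ones, or None.
- bot.get_state(): the state.
- imaging.capture(name): name is "side" or "top"; returns the picture (384x512x3 uint8, blue, green, red); there is no depth.
- imaging.camera_model(name): a dict with "K" (3x3 intrinsics, pixels), "position" and "rotation" of the camera in the world. Camera axes: x right, y up, looking along -z (the intrinsics and any distortion apply to the point x, -y, -z); pixel columns grow to the right and rows downward; lengths in mm; the calibration is good to about 2 mm. A picture is of the moment at which its call begins. camera_model takes no time and is no camera call.
A pose or a line that the arm cannot do raises bot.IKError and nothing moves.
- bot.sign_off(): hands the job in, once; it reports no verdict.
The state is a dict: "t": time; "qpos": joint angles; "joint_velocities": joint speeds; "effort": joint torques, N m; "tcp_pos": TCP position; "orientation": TCP orientation; "contact_force": force on the tool from outside, world axes, zero at the start; "wrist_torque": the same for the moment, N m; "opening": opening from 0.0 (shut) to 1.0 (fully open).
Only numpy, scipy, OpenCV 4.12 (cv2) and the standard library are available. Lean on these libraries where they do the work, as an engineer would, in place of code of your own. Each camera call takes 0.05 s, during which the arm holds its last target.

## Working session

There is one attempt and no reset: what is moved stays moved. The work goes in short steps, each a Python script; the robot and the scene stay as the last script left them, time stands still between calls to the robot, and variables do not carry over. Pictures are saved under pics/ and viewed, and the job is handed in when it is done.

```bash
ls; mkdir -p pics
python3 - <<'E'
from bench import bot, solve_ik, imaging
import cv2
for n in("side","top"):
    cv2.imwrite(f"pics/{n}0.png",imaging.capture(n)); m=imaging.camera_model(n); print(n,m)
s=bot.get_state();print(s["t"],s["tcp_pos"],s["orientation"],s["contact_force"])
E
```

```text
pics
side {'K': array([[357.53793929,   0.        , 258.05991707],
       [  0.        , 357.53793929, 191.30561862],
       [  0.        ,   0.        ,   1.        ]]), 'position': array([  92.79507884, -706.71670288,  763.15341816]), 'rotation': array([ 9.68488565e-01, -6.09025417e-04, -6.05567272e-01])}
top {'K': array([[410.74541766,   0.        , 258.24859519],
       [  0.        , 410.74541766, 192.79104585],
       [  0.        ,   0.        ,   1.        ]]), 'position': array([ 248.81169318,  -52.96973112, 1188.20196458]), 'rotation': array([ 0.32490522, -0.0054684 , -1.32300632])}
0.1 [149.54572029 528.75450745 230.57485771] [-3.14007856e+00 -2.02966738e-04  2.86581813e+00] [0.62325994 0.18930632 0.47446579]
```

View pics/side0.png

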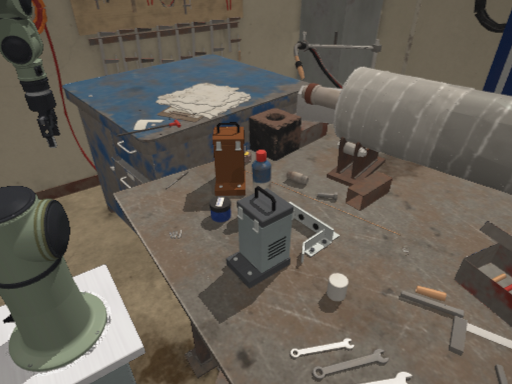

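View pics/top0.png

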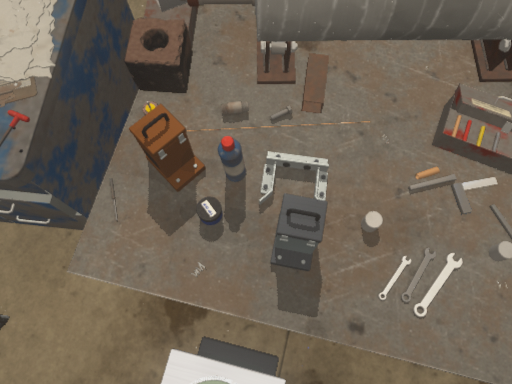

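```bash
cat > h.py <<'E'
from bench import bot, solve_ik, imaging
import numpy as np, cv2
from scipy.spatial.transform import Rotation as R
def cam(n,mode="xyz"):
    m=imaging.camera_model(n); r=m["rotation"]
    M=(R.from_rotvec(r) if mode=="rv" else R.from_euler("xyz",r)).as_matrix()
    return m["K"],np.array(m["position"]),M
def proj(n,P,mode="xyz"):
    K,p,M=cam(n,mode); c=(np.atleast_2d(P)-p)@M; c=c*[1,-1,-1]
    u=c@K.T; return u[:,:2]/u[:,2:]
def ray(n,uv,z,mode="xyz"):
    K,p,M=cam(n,mode); uv=np.atleast_2d(uv).astype(float)
    d=np.c_[uv,np.ones(len(uv))]@np.linalg.inv(K).T*[1,-1,-1]@M.T
    return p+d*((z-p[2])/d[:,2:])
E
python3 - <<'E'
from h import *
for mode in("xyz","rv"):
    print(mode,proj("side",[[149.5,528.8,230.6],[0,0,0]],mode),proj("top",[[149.5,528.8,230.6],[0,0,0]],mode))
for n,(x0,x1,y0,y1) in {"side":(200,350,170,290),"top":(240,350,140,280)}.items():
    im=cv2.imread(f"pics/{n}0.png")[y0:y1,x0:x1]
    f=5 if n=="side" else 4
    cv2.imwrite(f"pics/{n}0c.png",cv2.convertScaleAbs(cv2.resize(im,None,fx=f,fy=f,interpolation=cv2.INTER_CUBIC),alpha=1.8,beta=10))
E
```

```text
xyz [[ 56.45486004 143.65558639]
 [ 60.61715884 327.05389575]] [[ -6.9805488  309.26654443]
 [211.86179468 425.12162318]]
rv [[143.46970012 154.89714919]
 [176.97019112 317.43301881]] [[ 96.26007749 272.67650435]
 [295.76897896 381.775554  ]]
```

View pics/side0c.png

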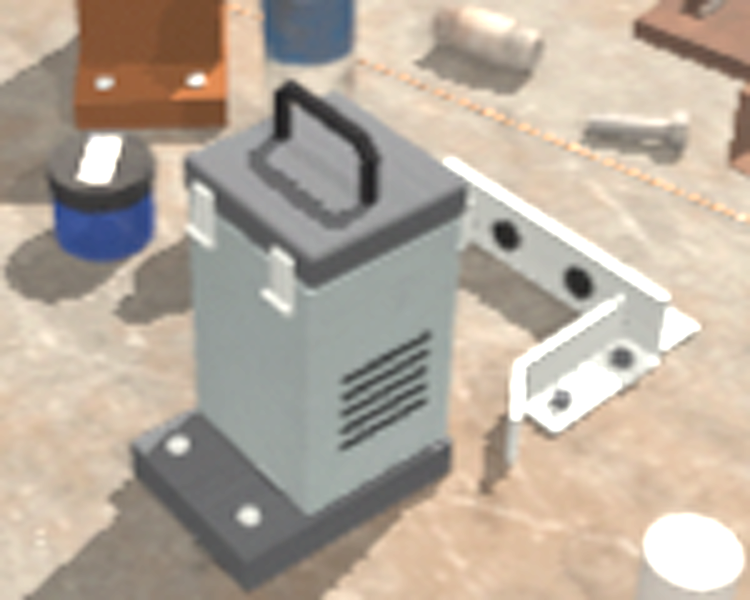

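View pics/top0c.png

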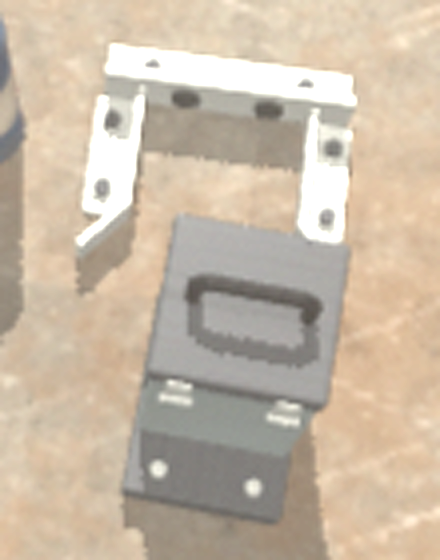

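Run:
```python
from h import *
np.set_printoptions(precision=1,suppress=True)
T=lambda l:(np.array(l)+.5)/4-.5+[240,140]
S=lambda l:(np.array(l)+.5)/5-.5+[200,170]
def show(s,a):
    print(s); print(a); d=np.diff(np.r_[a,a[:1]],axis=0); print(" len",np.hypot(d[:,0],d[:,1]),"ang",np.degrees(np.arctan2(d[:,1],d[:,0])))
show("lid top",ray("top",T([(178,215),(350,245),(325,407),(148,375)]),212))
show("lid side",ray("side",S([(335,92),(468,188),(312,262),(187,160)]),212))
show("foot back top",ray("top",T([(125,490),(276,520)]),28))
show("foot side top BL,BR,FR",ray("side",S([(135,448),(250,567),(450,446)]),28))
show("foot side bottom BR,FR",ray("side",S([(248,588),(452,468)]),0))
show("stop top front edge(top)",ray("top",T([(105,72),(355,102)]),50))
show("stop top back edge(top)",ray("top",T([(111,43),(355,75)]),50))
show("rail L inner",ray("top",T([(143,95),(133,207)]),36))
show("rail R inner",ray("top",T([(308,110),(300,237)]),36))
show("flare L tip",ray("top",T([(80,243)]),36))
show("rail R side view, in top",ray("side",S([(622,297),(525,360)]),36))
show("stop side",ray("side",S([(447,160),(668,298)]),50))
for n,uv,z in[("can",(227,143),220),("slug/white",(373,217),55),("tin",(209,205),61)]: print(n,ray("top",uv,z))
```

```text
lid top
[[ 583.4  -40.8  212. ]
 [ 590.7 -149.2  212. ]
 [ 486.3 -154.3  212. ]
 [ 479.1  -46.2  212. ]]
 len [108.6 104.6 108.3 104.4] ang [ -86.2 -177.2   93.8    3. ]
lid side
[[ 577.9  -48.   212. ]
 [ 582.5 -157.8  212. ]
 [ 482.6 -161.   212. ]
 [ 477.1  -55.6  212. ]]
 len [109.9  99.9 105.6 101.1] ang [ -87.6 -178.2   93.     4.3]
foot back top
[[ 438.   -48.4   28. ]
 [ 443.6 -156.    28. ]]
 len [107.8 107.8] ang [-87.  93.]
foot side top BL,BR,FR
[[ 434.2  -57.2   28. ]
 [ 439.9 -166.9   28. ]
 [ 582.6 -157.8   28. ]]
 len [109.8 143.  179.3] ang [-87.    3.6 145.8]
foot side bottom BR,FR
[[ 444.1 -157.9    0. ]
 [ 591.  -151.5    0. ]]
 len [147. 147.] ang [   2.5 -177.5]
stop top front edge(top)
[[ 736.    40.2   50. ]
 [ 758.7 -147.    50. ]]
 len [188.6 188.6] ang [-83.1  96.9]
stop top back edge(top)
[[ 760.3   41.5   50. ]
 [ 780.3 -142.8   50. ]]
 len [185.4 185.4] ang [-83.8  96.2]
rail L inner
[[730.8   8.9  36. ]
 [641.6  -4.8  36. ]]
 len [90.2 90.2] ang [-171.3    8.7]
rail R inner
[[ 749.7 -115.    36. ]
 [ 649.3 -129.6   36. ]]
 len [101.4 101.4] ang [-171.7    8.3]
flare L tip
[[604.8  26.4  36. ]]
 len [0.] ang [0.]
rail R side view, in top
[[ 746.2 -124.4   36. ]
 [ 658.7 -133.8   36. ]]
 len [88. 88.] ang [-173.9    6.1]
stop side
[[ 734.7   35.9   50. ]
 [ 756.  -152.3   50. ]]
 len [189.4 189.4] ang [-83.5  96.5]
can [[678.3 133.8 220. ]]
slug/white [[ 630.6 -301.2   55. ]]
tin [[547.8 161.9  61. ]]
```

Run:
```python
from h import *
yaw=0.058
for p in[(370,-110,230),(370,-110,7),(440,-106,7),(590,-76,7)]:
    for y in (yaw,yaw+np.pi,yaw-np.pi):
        print(p,round(y,2),solve_ik(p,[np.pi,0,y]))
print(bot.get_state()["t"])
```

```text
(370, -110, 230) 0.06 [-0.48082107  0.01939158 -0.57487848  0.97652627  0.          2.60277159]
(370, -110, 230) 3.2 [-0.48082107  0.01939158 -0.57487848  0.97652627  0.         -0.53882107]
(370, -110, 230) -3.08 [-0.48082107  0.01939158 -0.57487848  0.97652627  0.         -0.53882107]
(370, -110, 7) 0.06 [-0.48082107  0.36628293 -0.87490115  0.32961225  0.          2.60277159]
(370, -110, 7) 3.2 [-0.48082107  0.36628293 -0.87490115  0.32961225  0.         -0.53882107]
(370, -110, 7) -3.08 [-0.48082107  0.36628293 -0.87490115  0.32961225  0.         -0.53882107]
(440, -106, 7) 0.06 [-0.39975007  0.44988886 -0.70974171  0.41116576  0.          2.68384258]
(440, -106, 7) 3.2 [-0.39975007  0.44988886 -0.70974171  0.41116576  0.         -0.45775007]
(440, -106, 7) -3.08 [-0.39975007  0.44988886 -0.70974171  0.41116576  0.         -0.45775007]
(590, -76, 7) 0.06 [-0.25214947  0.63753739 -0.32633794  0.606921    0.          2.83144319]
(590, -76, 7) 3.2 [-0.25214947  0.63753739 -0.32633794  0.606921    0.         -0.31014947]
(590, -76, 7) -3.08 [-0.25214947  0.63753739 -0.32633794  0.606921    0.         -0.31014947]
0.1
```

Run:
```python
from h import *
o=lambda y:[np.pi,0,y+np.pi]
bot.move_ptp([250,280,250],o(0.058))
bot.move_ptp([365,-110,200],o(0.058))
bot.grip(0.8)
bot.movel([365,-110,7],max_speed=120)
s=bot.get_state();print(s["t"],s["tcp_pos"],s["orientation"],s["contact_force"],s["opening"])
h=bot.movel([400,-108,7],max_speed=40,threshold=3)
s=bot.get_state();print(h,s["t"],s["tcp_pos"],s["contact_force"])
a=imaging.capture("side")[150:300,180:360]; b=imaging.capture("top")[130:290,220:380]
cv2.imwrite("pics/s1.png",cv2.convertScaleAbs(cv2.resize(a,None,fx=4,fy=4,interpolation=2),alpha=1.6))
cv2.imwrite("pics/t1.png",cv2.convertScaleAbs(cv2.resize(b,None,fx=3.5,fy=3.5,interpolation=2),alpha=1.6))
```

```text
4.7417 [ 365.39963232 -110.18293857    7.39364712] [-3.14116680e+00  8.29137174e-04 -3.08356683e+00] [0.06200128 0.39845168 0.24890666] 0.8026289816840132
False 5.7667 [ 399.61218698 -107.85685342    6.91062103] [ 0.0868017   0.24802367 -0.09646508]
```

View pics/s1.png

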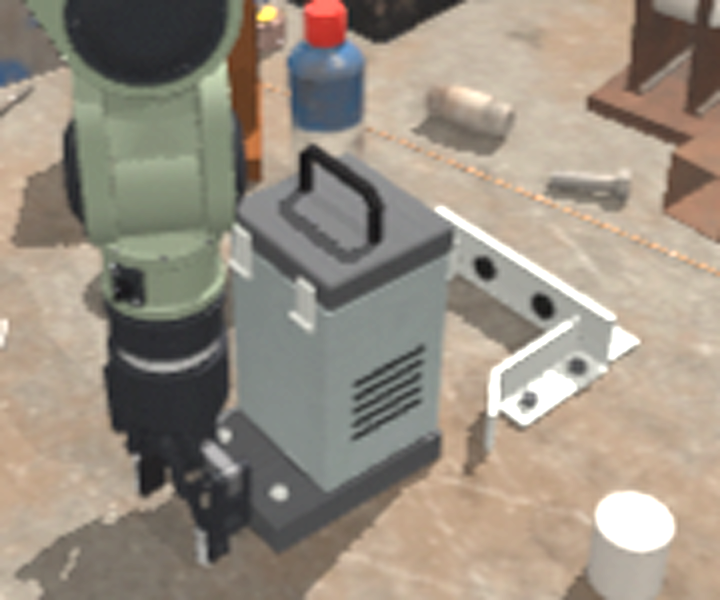

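View pics/t1.png

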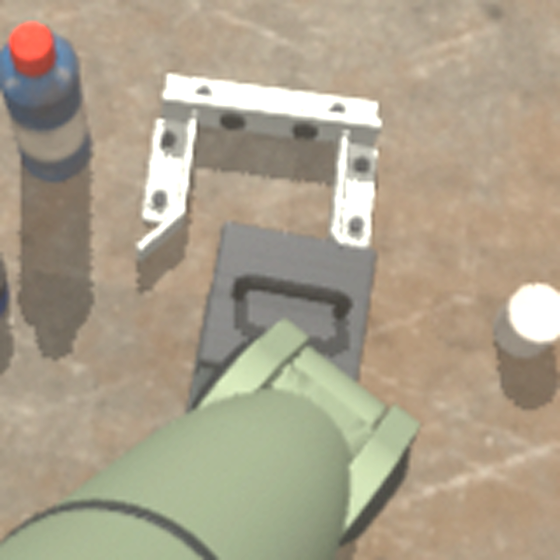

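Run:
```python
from h import *
for t in (.3,.4,.5,.6):
  for p,y in[((365,-110,40),.058),((425,-106,5),.058),((450,-120,5),.3),((580,-78,5),.12)]:
    q=solve_ik(p,[np.pi,t,y+np.pi]); print(t,p,None if q is None else np.round(q,2))
```

```text
0.3 (365, -110, 40) [-0.65  0.17 -1.13  0.04  0.19 -0.68]
0.3 (425, -106, 5) [-0.53  0.34 -1.04 -0.06  0.16 -0.57]
0.3 (450, -120, 5) [-0.57  0.39 -0.93  0.06  0.23 -0.85]
0.3 (580, -78, 5) [-0.33  0.51 -0.68  0.11  0.13 -0.43]
0.4 (365, -110, 40) [-0.71  0.16 -1.21 -0.1   0.28 -0.73]
0.4 (425, -106, 5) [-0.58  0.35 -1.13 -0.24  0.23 -0.6 ]
0.4 (450, -120, 5) [-0.63  0.39 -1.   -0.07  0.32 -0.89]
0.4 (580, -78, 5) [-0.35  0.49 -0.79 -0.07  0.18 -0.44]
0.5 (365, -110, 40) None
0.5 (425, -106, 5) [-0.63  0.38 -1.22 -0.43  0.31 -0.63]
0.5 (450, -120, 5) [-0.69  0.41 -1.07 -0.2   0.41 -0.93]
0.5 (580, -78, 5) [-0.38  0.49 -0.88 -0.25  0.23 -0.45]
0.6 (365, -110, 40) None
0.6 (425, -106, 5) None
0.6 (450, -120, 5) [-0.76  0.45 -1.13 -0.33  0.52 -0.97]
0.6 (580, -78, 5) [-0.41  0.52 -0.98 -0.46  0.29 -0.45]
```

Run:
```python
from h import *
bot.movel([385,-108.5,30],[np.pi,.4,.058+np.pi],max_speed=50)
print(bot.movel([385,-108.5,5],max_speed=50,threshold=3))
s=bot.get_state();print(s["t"],s["tcp_pos"],s["orientation"],s["contact_force"])
h=bot.movel([435,-105.6,5],max_speed=30,threshold=2)
s=bot.get_state();print(h,s["t"],s["tcp_pos"],s["contact_force"],s["wrist_torque"])
a=imaging.capture("side")[150:300,180:360]; b=imaging.capture("top")[130:290,220:380]
cv2.imwrite("pics/s2.png",cv2.convertScaleAbs(cv2.resize(a,None,fx=4,fy=4,interpolation=2),alpha=1.6))
cv2.imwrite("pics/t2.png",cv2.convertScaleAbs(cv2.resize(b,None,fx=3.5,fy=3.5,interpolation=2),alpha=1.6))
```

```text
False
7.2167 [ 385.22270734 -108.37784111    4.87927081] [ 3.14125662  0.39961845 -3.08312909] [ 0.32149983 -0.24337884 -0.17135047]
True 8.875 [ 434.19214969 -105.43013087    4.59680219] [ 0.32732112 -0.47310788 -0.40459961] [ 0.01512548  0.36878112 -0.00653779]
```

View pics/s2.png

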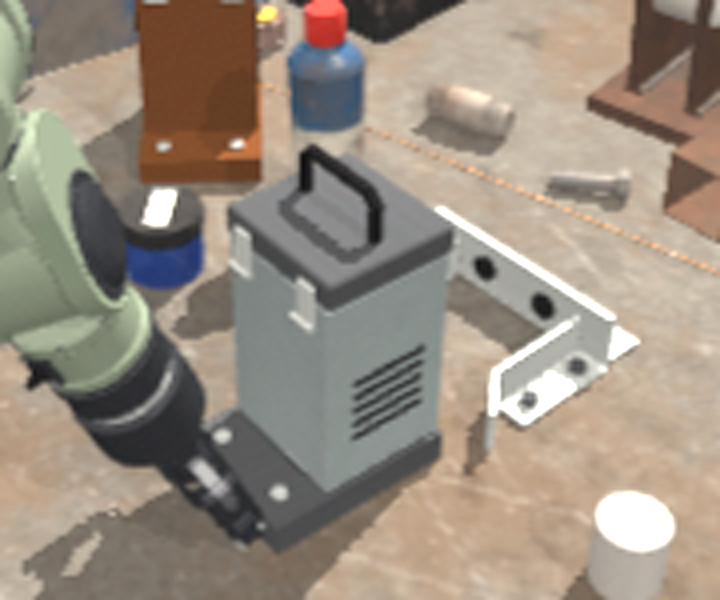

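View pics/t2.png

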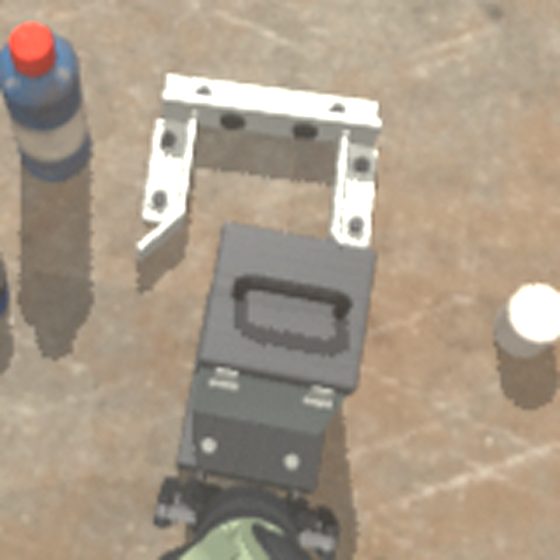

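```bash
cat > plan.py <<'E'
import numpy as np
def turn(B,yaw,d,Rr,xc=85,n=4):
    "rigid turn by d (rad, + = left) about ICR at (xc, +-Rr) in the box frame; returns n poses"
    out=[];s=np.sign(d)
    c,q=np.cos(yaw),np.sin(yaw); I=np.array(B)+np.array([[c,-q],[q,c]])@[xc,s*Rr]
    for k in range(1,n+1):
        a=d*k/n; ca,sa=np.cos(a),np.sin(a)
        out.append((I+np.array([[ca,-sa],[sa,ca]])@(np.array(B)-I),yaw+a))
    return out
def fwd(B,yaw,L): return np.array(B)+L*np.array([np.cos(yaw),np.sin(yaw)])
def rel(B,yaw,D,yd):
    "front middle and back middle in the dock frame (along, lateral), rel yaw deg"
    M=np.array([[np.cos(yd),np.sin(yd)],[-np.sin(yd),np.cos(yd)]])
    return np.round(M@(fwd(B,yaw,150)-D),1),np.round(M@(np.array(B)-D),1),np.round(np.degrees(yaw-yd),1)
E
python3 - <<'E'
from plan import *
B=np.array([437,-102.5]);yaw=.057;D=np.array([737,-55]);yd=.122
print(rel(B,yaw,D,yd))
for d1 in(.2,.25,.3):
  for L in (20,30,40):
    p=turn(B,yaw,d1,110)[-1]; b=fwd(p[0],p[1],L)
    q=turn(b,p[1],yd-p[1],250)[-1]
    print(d1,L,rel(*p,D,yd),rel(b,p[1],D,yd),rel(*q,D,yd))
E
```

```text
(array([-153.9,  -20.4]), array([-303.6,  -10.6]), np.float64(-3.7))
0.2 20 (array([-132.4,   -6.6]), array([-281. ,  -26.8]), np.float64(7.7)) (array([-112.6,   -4. ]), array([-261.2,  -24.1]), np.float64(7.7)) (array([-78.3, -10.4]), array([-228.3,  -10.4]), np.float64(0.0))
0.2 30 (array([-132.4,   -6.6]), array([-281. ,  -26.8]), np.float64(7.7)) (array([-102.6,   -2.6]), array([-251.3,  -22.8]), np.float64(7.7)) (array([-68.4,  -9.1]), array([-218.4,   -9.1]), np.float64(0.0))
0.2 40 (array([-132.4,   -6.6]), array([-281. ,  -26.8]), np.float64(7.7)) (array([-92.7,  -1.3]), array([-241.4,  -21.4]), np.float64(7.7)) (array([-58.5,  -7.7]), array([-208.5,   -7.7]), np.float64(0.0))
0.25 20 (array([-127.5,   -2.6]), array([-274.9,  -30.1]), np.float64(10.6)) (array([-107.8,    1.1]), array([-255.2,  -26.5]), np.float64(10.6)) (array([-60.7,  -6.6]), array([-210.7,   -6.6]), np.float64(0.0))
0.25 30 (array([-127.5,   -2.6]), array([-274.9,  -30.1]), np.float64(10.6)) (array([-98.,   3.]), array([-245.4,  -24.6]), np.float64(10.6)) (array([-50.9,  -4.7]), array([-200.9,   -4.7]), np.
[... 152 characters left out ...]
0.6)) (array([-41. ,  -2.9]), array([-191. ,   -2.9]), np.float64(0.0))
0.3 20 (array([-122.8,    1.8]), array([-268.6,  -33.2]), np.float64(13.5)) (array([-103.3,    6.4]), array([-249.2,  -28.5]), np.float64(13.5)) (array([-43.3,  -1.8]), array([-193.3,   -1.8]), np.float64(0.0))
0.3 30 (array([-122.8,    1.8]), array([-268.6,  -33.2]), np.float64(13.5)) (array([-93.6,   8.8]), array([-239.5,  -26.2]), np.float64(13.5)) (array([-33.6,   0.5]), array([-183.6,    0.5]), np.float64(0.0))
0.3 40 (array([-122.8,    1.8]), array([-268.6,  -33.2]), np.float64(13.5)) (array([-83.9,  11.1]), array([-229.7,  -23.8]), np.float64(13.5)) (array([-23.9,   2.8]), array([-173.9,    2.8]), np.float64(0.0))
```

```bash
cat >> h.py <<'E'
def orient(y): return [np.pi,.4,y+np.pi]
def push(poses,v,off=4,z=5):
    for B,y in poses:
        t=np.array(B)-off*np.array([np.cos(y),np.sin(y)])
        bot.movel([t[0],t[1],z],orient(y),max_speed=v)
        s=bot.get_state(); print(round(s["t"],2),np.round(s["tcp_pos"],1),"F",np.round(s["contact_force"],1))
def shots(k):
    a=imaging.capture("side"); b=imaging.capture("top")
    cv2.imwrite(f"pics/s{k}raw.png",a);cv2.imwrite(f"pics/t{k}raw.png",b)
    cv2.imwrite(f"pics/s{k}.png",cv2.convertScaleAbs(cv2.resize(a[150:300,180:360],None,fx=4,fy=4,interpolation=2),alpha=1.6))
    cv2.imwrite(f"pics/t{k}.png",cv2.convertScaleAbs(cv2.resize(b[140:280,240:350],None,fx=4,fy=4,interpolation=2),alpha=1.6))
E
python3 - <<'E'
from h import *
from plan import *
B=np.array([434.2,-105.5])+4*np.array([np.cos(.058),np.sin(.058)])
push(turn(B,.057,.26,110,n=4),18)
shots(3)
E
```

```text
9.64 [ 438.9 -110.3    3.5] F [-5.3 -0.7 -3.4]
10.3 [ 447.2 -115.4    3.6] F [-4.4 -3.3 -3.1]
10.96 [ 455.3 -119.5    3.5] F [-5.  -2.9 -2.4]
11.62 [ 463.7 -123.1    3.5] F [-5.4 -3.  -2. ]
```

View pics/s3.png

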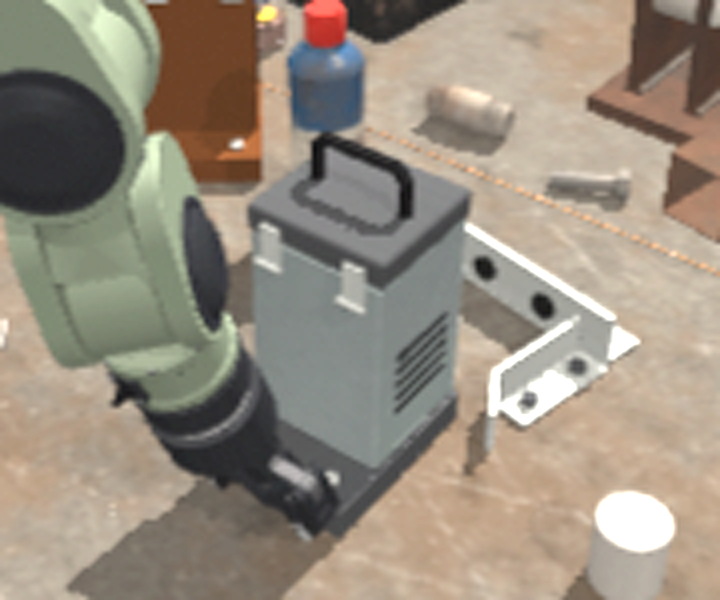

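View pics/t3.png

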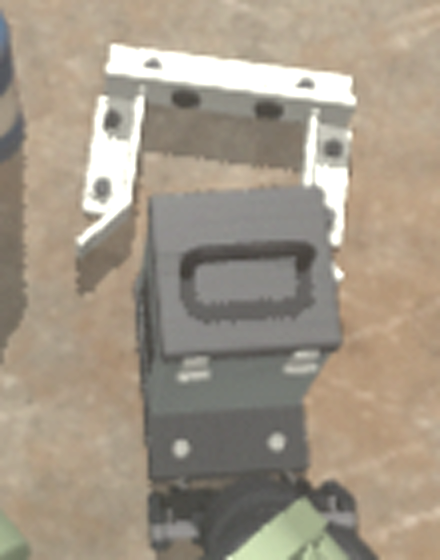

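```bash
cat >> h.py <<'E'
def lidpose(cs):
    "top-crop pixels FL,FR,BR,BL of the lid -> B (top-camera frame), yaw, sizes"
    P=ray("top",(np.array(cs)+.5)/4-.5+[240,140],212)[:,:2]
    f=(P[0]+P[1]-P[2]-P[3]); y1=np.arctan2(f[1],f[0]); l=P[0]+P[3]-P[1]-P[2]; y2=np.arctan2(-l[0],l[1])
    yaw=(y1+y2)/2; c=P.mean(0); B=c-98*np.array([np.cos(yaw),np.sin(yaw)])
    return B,yaw,(y1,y2),np.hypot(*f)/2,np.hypot(*l)/2
E
python3 - <<'E'
from h import *
from plan import *
D=np.array([737,-55]);yd=.122
for cs in ([(178,215),(350,245),(325,407),(148,375)],[(150,197),(318,186),(342,345),(163,357)]):
    r=lidpose(cs);print(r,rel(r[0],r[1],D,yd))
s=bot.get_state();print(s["tcp_pos"],s["orientation"])
E
```

```text
(array([ 437.06565863, -103.371511  ]), np.float64(0.058759642738627924), (np.float64(0.05098999885878711), np.float64(0.06652928661846874)), np.float64(104.50370870727627), np.float64(108.49558350938332)) (array([-153.9,  -21. ]), array([-303.6,  -11.5]), np.float64(-3.6))
(array([ 465.45896643, -119.10424154]), np.float64(0.32219473869703397), (np.float64(0.3262001328570535), np.float64(0.31818934453701436)), np.float64(103.42513054578909), np.float64(108.10180247136286)) (array([-130.3,   -0.8]), array([-277.3,  -30.6]), np.float64(11.5))
[ 463.73172389 -123.05854982    3.46954204] [ 3.14038468  0.3937522  -2.82662654]
```

Run:
```python
from h import *
from plan import *
D=np.array([737,-55]);yd=.122
B=np.array([465.5,-119.1]);y=.322
for L in(15,20,25):
  for Rr in(180,220,260):
    b=fwd(B,y,L); print(L,Rr,[ (r[0],r[2]) for r in (rel(*p,D,yd) for p in turn(b,y,yd-y,Rr))])
```

```text
15 180 [(array([-106.1,    0.6]), np.float64(8.6)), (array([-96.8,  -1.5]), np.float64(5.7)), (array([-87.6,  -4.1]), np.float64(2.9)), (array([-78.5,  -7.1]), np.float64(0.0))]
15 220 [(array([-104.2,    0.9]), np.float64(8.6)), (array([-92.9,  -0.9]), np.float64(5.7)), (array([-81.6,  -3.4]), np.float64(2.9)), (array([-70.6,  -6.3]), np.float64(0.0))]
15 260 [(array([-102.2,    1.3]), np.float64(8.6)), (array([-88.9,  -0.3]), np.float64(5.7)), (array([-75.7,  -2.6]), np.float64(2.9)), (array([-62.6,  -5.5]), np.float64(0.0))]
20 180 [(array([-101.2,    1.6]), np.float64(8.6)), (array([-91.9,  -0.5]), np.float64(5.7)), (array([-82.7,  -3.1]), np.float64(2.9)), (array([-73.6,  -6.1]), np.float64(0.0))]
20 220 [(array([-99.3,   1.9]), np.float64(8.6)), (array([-88. ,   0.1]), np.float64(5.7)), (array([-76.7,  -2.4]), np.float64(2.9)), (array([-65.7,  -5.3]), np.float64(0.0))]
20 260 [(array([-97.3,   2.3]), np.float64(8.6)), (array([-84. ,   0.7]), np.float64(5.7)), (array([-70.8,  -1.6]), np.float64(2.9)), (array([-57.7,  -4.5]), np.float64(0.0))]
25 180 [(array([-96.3,   2.6]), np.float64(8.6)), (array([-87. ,   0.4]), np.float64(5.7)), (array([-77.8,  -2.1]), np.float64(2.9)), (array([-68.7,  -5.1]), np.float64(0.0))]
25 220 [(array([-94.4,   2.9]), np.float64(8.6)), (array([-83.1,   1. ]), np.float64(5.7)), (array([-71.8,  -1.4]), np.float64(2.9)), (array([-60.8,  -4.3]), np.float64(0.0))]
25 260 [(array([-92.4,   3.2]), np.float64(8.6)), (array([-79.1,   1.6]), np.float64(5.7)), (array([-65.9,  -0.6]), np.float64(2.9)), (array([-52.8,  -3.5]), np.float64(0.0))]
```

Run:
```python
from h import *
from plan import *
y=.32
B=np.array([463.7,-123.1])+4*np.array([np.cos(y),np.sin(y)])
b=fwd(B,y,25)
push([(b,y)]+turn(b,y,.122-y,260)[:2],20,z=6)
shots(4)
```

```text
12.98 [ 483.9 -115.     4. ] F [-5.4 -2.  -3.3]
13.82 [ 494.5 -106.1    3.7] F [-4.8 -0.1 -5. ]
14.65 [505.6 -98.8   3.6] F [-6.6 -1.1 -3.8]
```

View pics/s4.png

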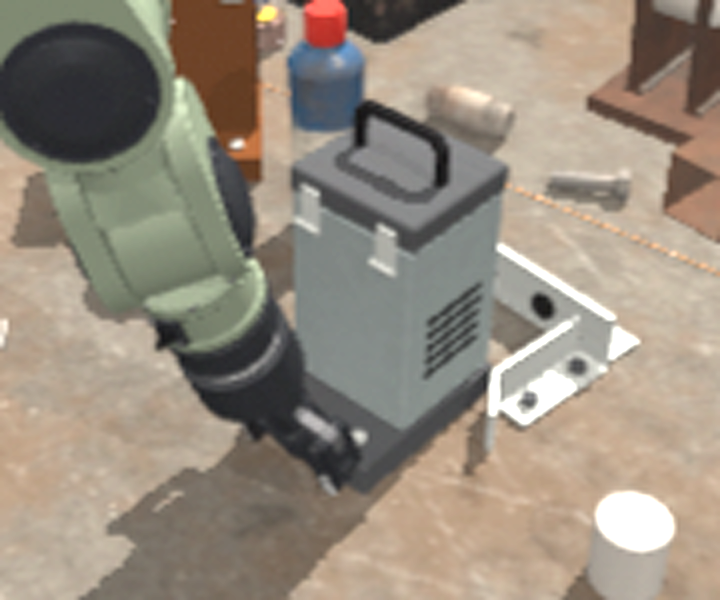

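View pics/t4.png

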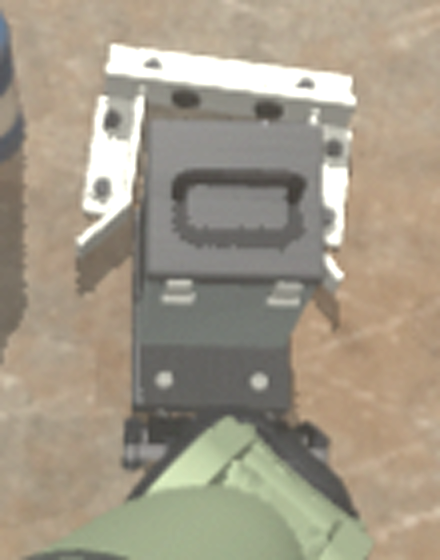

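Run:
```python
from h import *
from plan import *
D=np.array([737,-55]);yd=.122
r=lidpose([(150,121),(323,122),(322,281),(147,278)]);print(r,rel(r[0],r[1],D,yd))
s=bot.get_state();print(s["tcp_pos"],s["orientation"][2]+np.pi, proj("top",[s["tcp_pos"]])*4-[960,560])
```

```text
(array([506.97366586, -94.95642596]), np.float64(0.22107901747281783), (np.float64(0.2044392071819452), np.float64(0.23771882776369044)), np.float64(105.2493729081177), np.float64(109.47580506133156)) (array([-83.9,   3.2]), array([-233.2,  -11.7]), np.float64(5.7))
[505.6141617  -98.76931386   3.62278541] 0.2192954831435454 [[211.26082795 420.85983838]]
```

Run:
```python
from h import *
from plan import *
y=.22
B=np.array([505.6,-98.8])+4*np.array([np.cos(y),np.sin(y)])
p=turn(B,y,.122-y,260,n=2)
push(p+[(fwd(*p[-1],24),.122)],20,z=6)
shots(5)
```

```text
15.44 [513.  -91.2   3.6] F [-6.3 -0.4 -3.3]
16.27 [524.6 -85.    3.5] F [-6.7 -0.6 -1.1]
17.62 [547.3 -82.1   3.3] F [-11.9  -0.8   4.6]
```

View pics/s5.png

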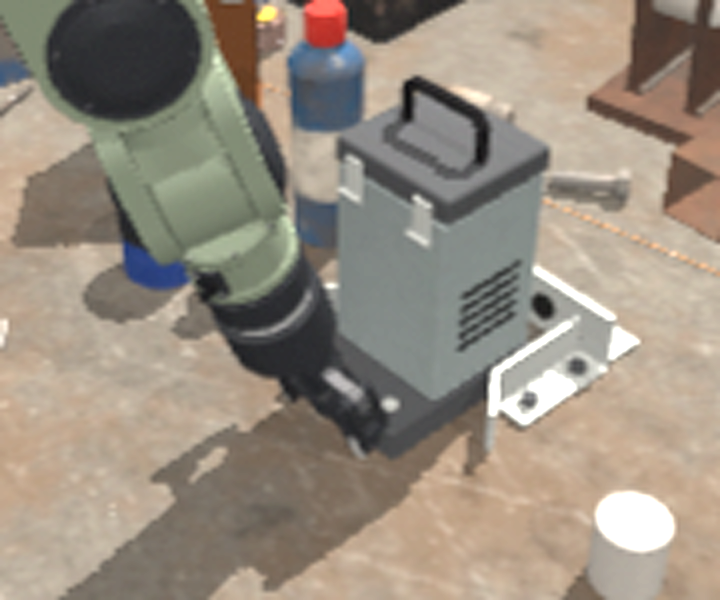

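View pics/t5.png

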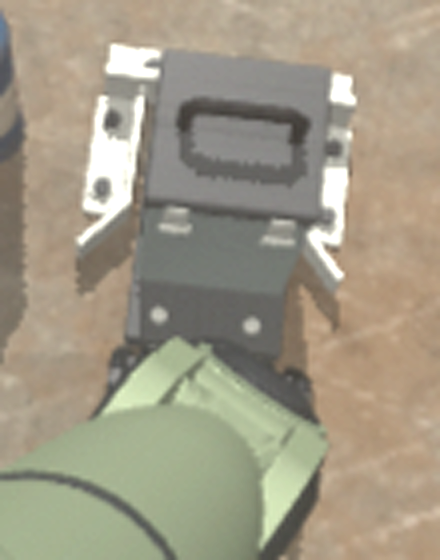

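Run:
```python
from h import *
from plan import *
D=np.array([737,-55]);yd=.122
r=lidpose([(163,51),(332,68),(319,222),(149,206)]);print(r,rel(r[0],r[1],D,yd))
s=bot.get_state();print(s["tcp_pos"],s["orientation"],s["contact_force"])
```

```text
(array([548.36916161, -81.12636993]), np.float64(0.14000116849900018), (np.float64(0.1345128492282596), np.float64(0.14548948776974074)), np.float64(106.27178928886676), np.float64(108.30613382139317)) (array([-40.4,  -0.3]), array([-190.4,   -3. ]), np.float64(1.0))
[547.32328735 -82.06779791   3.28880446] [ 3.13888236  0.38971641 -3.02185251] [-11.95152586  -1.76712923   4.95129134]
```

Run:
```python
from h import *
from plan import *
y=.125
B=np.array([547.3,-81.8])+4*np.array([np.cos(y),np.sin(y)])
push([(fwd(B,y,15),y),(fwd(B,y,30),y)],20,z=8)
b=fwd(B,y,50)-4*np.array([np.cos(y),np.sin(y)])
print(bot.movel([b[0],b[1],8],orient(y),max_speed=12,threshold=12))
s=bot.get_state();print(s["t"],s["tcp_pos"],s["contact_force"])
shots(6)
```

```text
18.36 [557.9 -79.2   5.3] F [-6.1 -0.8 -3.3]
19.26 [572.  -77.4   5.2] F [-8.7 -1.8 -0.2]
True
19.7333 [571.41716939 -77.11619351   4.43045526] [-0.2977888   0.01583359  0.49506026]
```

View pics/s6.png

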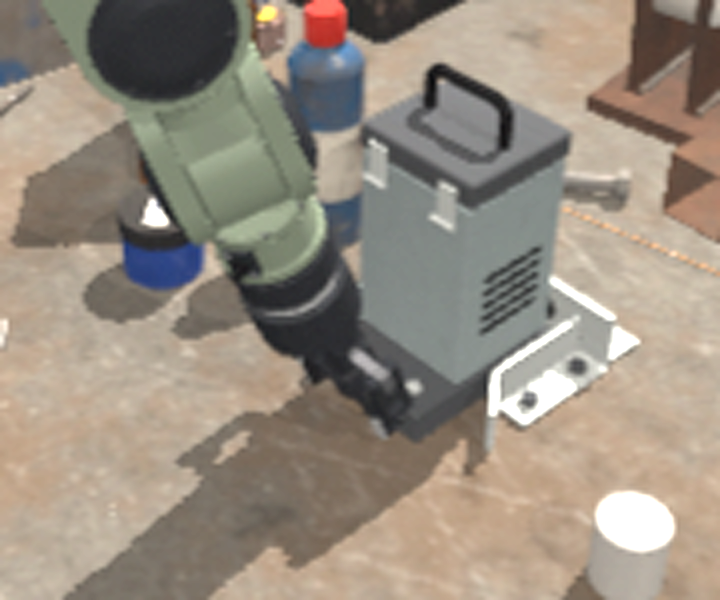

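View pics/t6.png

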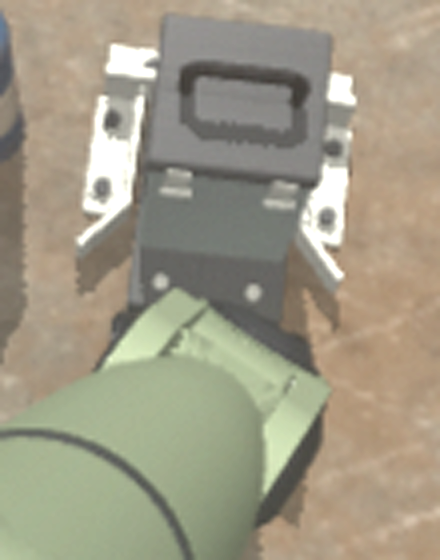

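Run:
```python
from h import *
from plan import *
D=np.array([737,-55]);yd=.122
r=lidpose([(166,14),(332,32),(320,184),(150,168)]);print(r,rel(r[0],r[1],D,yd))
y=.125
b=np.array([571.4,-77.2])
c,s_=np.cos(y),np.sin(y)
for L in (5,9,12,15,18):
    t=b+L*np.array([c,s_])
    h=bot.movel([t[0],t[1],8],orient(y),max_speed=12,threshold=25)
    s=bot.get_state();print(L,h,round(s["t"],2),np.round(s["tcp_pos"],1),np.round(s["contact_force"],1))
    if h or abs(s["contact_force"][0])>16: break
shots(7)
```

```text
(array([573.58178713, -76.01574893]), np.float64(0.13586576612617798), (np.float64(0.1311745353761641), np.float64(0.14055699687619186)), np.float64(106.93801253171608), np.float64(108.20805822346937)) (array([-14.8,   1.1]), array([-164.8,   -1. ]), np.float64(0.8))
5 False 20.48 [572.7 -76.1   5.8] [-6.2 -1.6 -4.2]
9 False 20.97 [576.7 -75.4   5.7] [-5.1 -0.6 -4.1]
12 False 21.37 [579.6 -75.    5.7] [-5.6 -0.4 -4.8]
15 False 21.77 [582.5 -74.6   5.7] [-5.  -0.6 -4. ]
18 False 22.17 [584.8 -74.1   5.3] [-6.2 -1.4 -4.2]
```

View pics/s7.png

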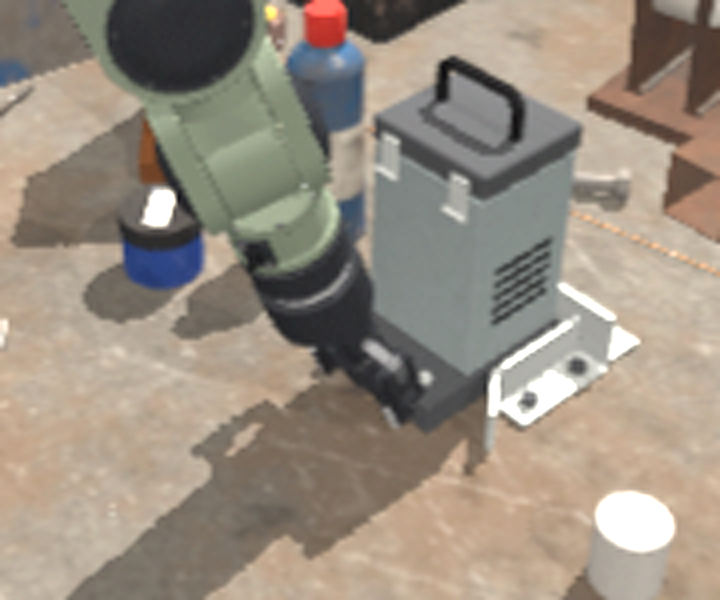

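View pics/t7.png

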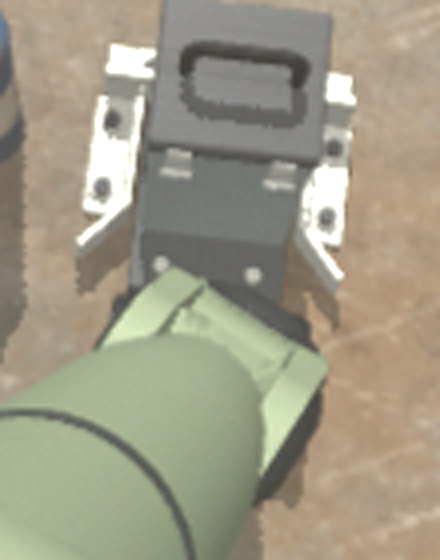

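Run:
```python
from h import *
y=.125
b=np.array([571.4,-77.2]); c,s_=np.cos(y),np.sin(y)
for L in np.arange(20,36,2):
    t=b+L*np.array([c,s_])
    h=bot.movel([t[0],t[1],8],orient(y),max_speed=10,threshold=30)
    s=bot.get_state();print(L,h,round(s["t"],2),np.round(s["tcp_pos"],1),np.round(s["contact_force"],1),np.round(s["wrist_torque"],2))
    if h or -s["contact_force"][0]>22: break
shots(8)
```

```text
20 False 22.62 [585.  -73.9   4.9] [-13.4  -2.2   2.4] [-0.49  2.65 -0.09]
22 False 22.97 [585.1 -73.9   4.7] [-22.2  -3.5  11.6] [-0.62  3.36 -0.02]
```

View pics/s8.png

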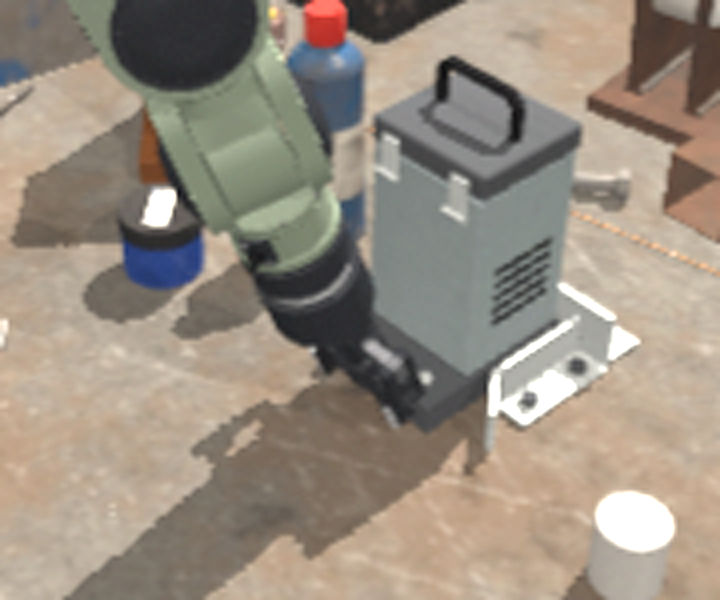

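View pics/t8.png

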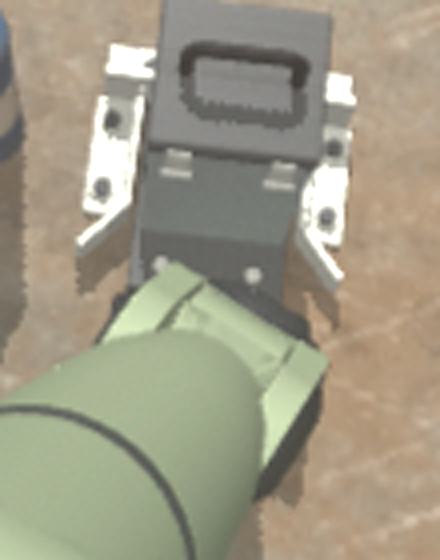

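Run:
```python
from h import *
y=.125
b=np.array([585.1,-73.9]); u=np.array([np.cos(y),np.sin(y)])
def go(L,z,**k):
    t=b+L*u; h=bot.movel([t[0],t[1],z],orient(y),**k); s=bot.get_state()
    print(L,h,round(s["t"],2),np.round(s["tcp_pos"],1),np.round(s["contact_force"],1)); return h,s
go(-25,8,max_speed=40); go(-25,13,max_speed=40)
bot.grip(0.0,20)
go(-14,13,max_speed=30,threshold=15)
for L in np.arange(-11,14,2):
    h,s=go(L,13,max_speed=10,threshold=30)
    if h or -s["contact_force"][0]>24: break
bot.dwell(.3)
go(-25,13,max_speed=40)
go(-45,60,max_speed=80)
bot.move_ptp([430,-110,260],orient(.1))
bot.move_ptp([320,150,330],[np.pi,0,np.pi+.1])
shots(9); print(bot.get_state()["t"])
```

```text
-25 False 24.04 [560.7 -77.1   8.2] [-0.3  0.9  0.2]
-25 False 24.32 [560.8 -77.1  13.5] [-0.3 -0.2  0. ]
-14 False 25.48 [571.3 -75.5  12.9] [-0.8  0.2 -0. ]
-11 False 25.93 [574.2 -75.3  13. ] [-0.9 -0.8  0.1]
-9 False 26.28 [576.3 -75.   13. ] [-0.6 -0.9 -0.2]
-7 False 26.63 [578.3 -74.8  13.1] [-0.8  0.2 -0.2]
-5 False 26.98 [580.2 -74.5  13. ] [0.2 0.  0.5]
-3 False 27.33 [581.9 -74.2  12.9] [-1.2  0.8  0.5]
-1 False 27.68 [582.1 -74.1  12.3] [-7.2 -2.5  5.8]
1 False 28.03 [582.3 -74.   11.7] [-13.4  -2.9  10.5]
3 False 28.38 [582.3 -73.8  11. ] [-19.1  -3.8  14.4]
5 False 28.73 [582.4 -73.6  10.3] [-24.3  -4.7  17.1]
-25 False 29.93 [560.7 -77.1  13.2] [-0.1 -0.3  0.2]
-45 False 30.73 [540.5 -79.6  60. ] [-0.8 -0.3 -0.4]
32.8583
```

View pics/s9.png

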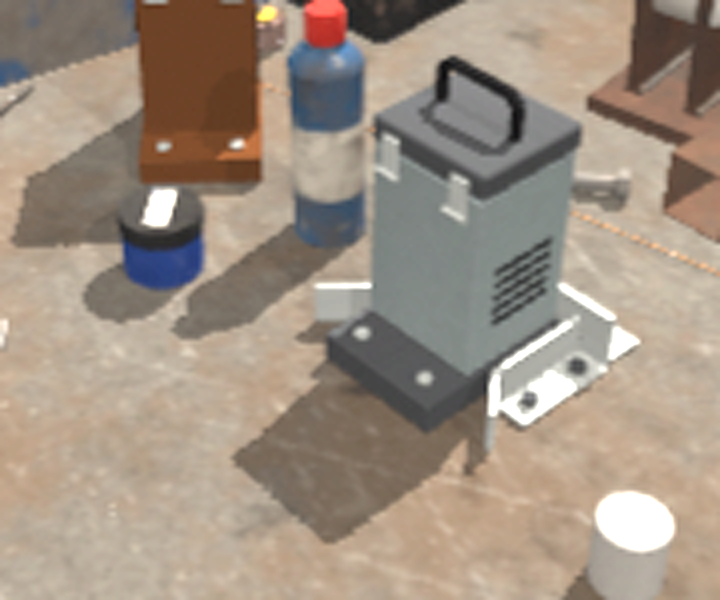

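View pics/t9.png

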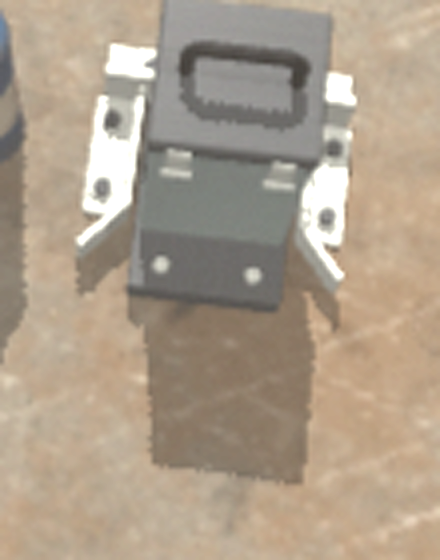

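Run:
```python
from h import *
b=cv2.imread("pics/t9raw.png")
cv2.imwrite("pics/t9b.png",cv2.convertScaleAbs(cv2.resize(b[125:225,255:335],None,fx=6,fy=6,interpolation=2),alpha=1.6))
for n in("t0","t9"): pass
d=cv2.absdiff(cv2.imread("pics/top0.png"),b).max(2)
print("bystander diffs",[int(d[y0:y1,x0:x1].max()) for x0,x1,y0,y1 in[(218,246,134,180),(362,384,210,234),(196,224,195,226)]])
```

```text
bystander diffs [86, 7, 17]
```

View pics/t9b.png

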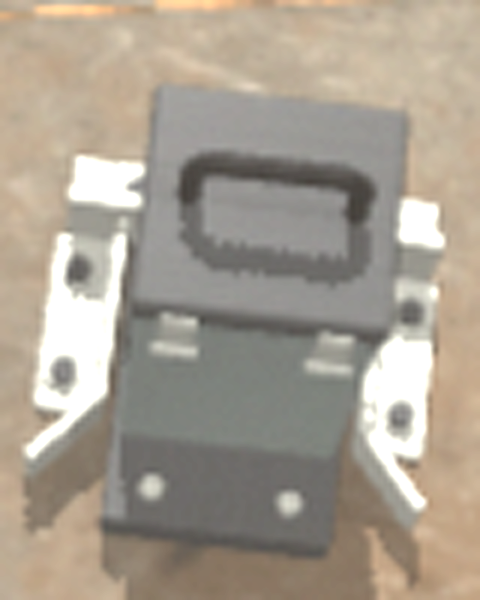

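Run:
```python
from h import *
from plan import *
D=np.array([737,-55]);yd=.122
c=np.array([(155,84),(408,112),(386,335),(131,301)]); uv=(c+.5)/6-.5+[255,125]
r=lidpose((uv-[240,140]+.5)*4-.5);print(r,rel(r[0],r[1],D,yd))
f=(np.array([(103,525),(328,552)])+.5)/6-.5+[255,125]
P=ray("top",f,28)[:,:2]; e=P[0]-P[1]; print("foot back",P,np.hypot(*e),"yaw",np.arctan2(-e[0],e[1]))
g=(np.array([(30,468),(418,522)])+.5)/6-.5+[255,125]
P=ray("top",g,36)[:,:2];e=P[0]-P[1]; print("flare tips bottom-ish",P,np.hypot(*e),"yaw",np.arctan2(-e[0],e[1]))
S=lambda l:(np.array(l)+.5)/4-.5+[180,150]
P=ray("side",S([(328,350),(428,430)]),0)[:,:2]
im0=cv2.imread("pics/top0.png");b=cv2.imread("pics/t9raw.png")
d=cv2.absdiff(im0,b).max(2)[134:180,218:246]; print((d>25).sum(),np.argwhere(d>25)[:10])
s=cv2.absdiff(cv2.imread("pics/side0.png"),cv2.imread("pics/s9raw.png")).max(2)
print("side can",int(s[150:182,253:266].max()))
```

```text
(array([587.27447484, -69.89280414]), np.float64(0.11905129503443457), (np.float64(0.11980513882528031), np.float64(0.11829745124358881)), np.float64(103.5594961966383), np.float64(109.77972285286064)) (array([-0.4,  3. ]), array([-150.4,    3.4]), np.float64(-0.2))
foot back [[ 581.11220261  -16.31771535]
 [ 594.89806957 -125.87218238]] 110.41843765453038 yaw 0.12517778794701104
flare tips bottom-ish [[ 598.17102009   24.87207371]
 [ 618.10364381 -164.69108914]] 190.60824273075823 yaw 0.10476531780493216
102 [[ 2  6]
 [ 2  7]
 [ 2  8]
 [ 2  9]
 [ 3  5]
 [ 3  6]
 [ 3  7]
 [ 3 13]
 [ 3 14]
 [ 4  4]]
side can 14
```

Run:
```python
import cv2,numpy as np
a=cv2.imread("pics/top0.png")[125:190,205:260];b=cv2.imread("pics/t9raw.png")[125:190,205:260]
cv2.imwrite("pics/can.png",np.hstack([cv2.resize(x,None,fx=7,fy=7,interpolation=2) for x in(a,b)]))
```

```text
(no output)
```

View pics/can.png

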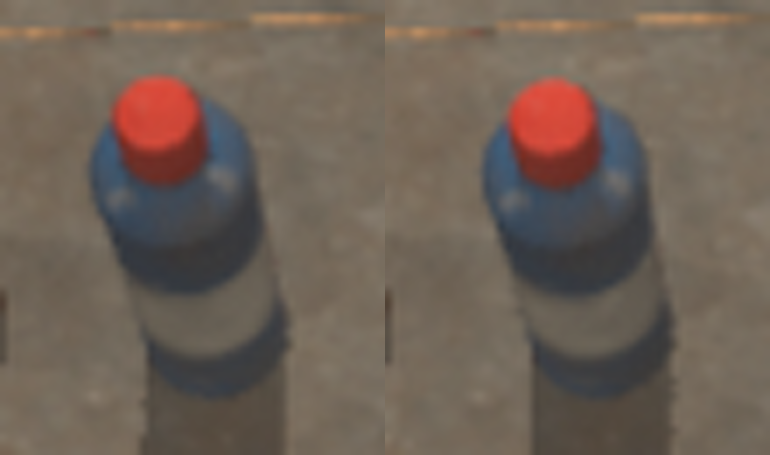

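Run:
```python
import cv2,numpy as np
from h import imaging
print(imaging.camera_model("top")["position"])
for n in ["top0"]+[f"t{k}raw" for k in range(3,10)]:
    im=cv2.imread(f"pics/{n}.png").astype(int)
    m=((im[...,2]>120)&(im[...,1]<90)&(im[...,0]<90)); m[:, :205]=0;m[:,260:]=0;m[:125]=0;m[190:]=0
    p=np.argwhere(m); 
    bl=((im[...,0]>im[...,2]+15)); bl[:, :205]=0;bl[:,260:]=0;bl[:125]=0;bl[195:]=0
    q=np.argwhere(bl); print(n,p.mean(0),len(p),q.mean(0),len(q))
for n in ["side0"]+[f"s{k}raw" for k in range(3,10)]:
    im=cv2.imread(f"pics/{n}.png").astype(int)
    m=((im[...,2]>120)&(im[...,1]<90)&(im[...,0]<90)); m[:, :240]=0;m[:,290:]=0;m[:140]=0;m[190:]=0
    p=np.argwhere(m); print(n,p.mean(0),len(p))
```

```text
[ 248.81169318  -52.96973112 1188.20196458]
top0 [141.17272727 226.96363636] 110 [150.26811594 227.23188406] 138
t3raw [141.63636364 228.30909091] 110 [150.61151079 228.43165468] 139
t4raw [141.59633028 228.27522936] 109 [150.57553957 228.37410072] 139
t5raw [141.59633028 228.27522936] 109 [150.5942029  228.42028986] 138
t6raw [141.59633028 228.27522936] 109 [150.61151079 228.43165468] 139
t7raw [141.59633028 228.27522936] 109 [150.58273381 228.4676259 ] 139
t8raw [141.54545455 228.28181818] 110 [150.63120567 228.44680851] 141
t9raw [141.90909091 228.42727273] 110 [150.74657534 228.3630137 ] 146
side0 [154.07407407 260.03703704] 54
s3raw [160.39506173 256.74074074] 81
s4raw [160.46753247 256.63636364] 77
s5raw [153.         260.85245902] 61
s6raw [153.         260.90163934] 61
s7raw [153.06349206 260.79365079] 63
s8raw [153.         260.79032258] 62
s9raw [157.98461538 257.81538462] 65
```

Run:
```python
from h import *
im=cv2.imread("pics/t1.png").astype(int)
m=((im[...,2]>190)&(im[...,1]<140)&(im[...,0]<140));m[100:]=0;m[:,120:]=0
p=np.argwhere(m); print((p.mean(0)+.5)/3.5-.5+[130,220])
im=cv2.imread("pics/t2.png").astype(int)
m=((im[...,2]>190)&(im[...,1]<140)&(im[...,0]<140));m[100:]=0;m[:,120:]=0
p=np.argwhere(m); print((p.mean(0)+.5)/3.5-.5+[130,220])
s=bot.get_state();print(s["t"],s["tcp_pos"],s["contact_force"])
bot.sign_off()
```

```text
[141.61212378 228.34018652]
[141.7231021  228.36886284]
32.8583 [320.23801024 149.29337922 329.24286448] [-0.2387402  -0.02294804  0.93028138]
the job is handed in; nothing more can be done
```

I pushed the grey battery box upright and low at its foot into the dock, and handed the job in at about 33 s. One check is unexplained: the spray can appears to have shifted slightly early on.

**Push:** I used two fingers tilted back to stay off the casing, and measured the box again at each stage. It followed a slow S-curve through the flares and between the rails. With the box against the stop, I backed off, shut the fingers and pressed once at the centre of the back so it could seat squarely. The highest push force I read was about 30 N.

**Home and square:** At the stop the force rose from 5 to 22 N with no further movement. The last picture put the box front 0.4 mm short of the buffers, turned 0.2° from the dock and 3 mm off-centre between the rails. Those figures are good to about 2 mm and under 1°. The right-hand flare and rail are partly hidden from above, so contact with both buffers is inferred from the force and the measured pose.

**Robot:** It ended about 330 mm above the bench, well back from everything, with no contact force. It did not touch the handle.

**Bystanders:**
- **Slug and tin:** they look unchanged from first to last picture.
- **Spray can:** its red cap appears 1.3 to 1.5 pixels (about 3 to 4 mm) from its place in the very first picture. The shift was already there in the next picture, before the box was pushed, and the can stayed put within about half a pixel after that. The arm never came near it and no contact force was read. It may have settled at the start, but I can't confirm that.

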